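Hang the washer's drip basket on the retracting hook

TASK

Take the red knob of the sprung hook arm, pull the hook down against its spring, swing it gently in under the red loop of the drip basket, and let it come up under control so that it catches the loop and lifts the basket clear of the blue tub. Go by feel: never push hard against the loop, do not let hook or basket fly up, and let go only when the spring carries the basket by itself. Leave the basket hanging and the pots and the tin standing where they are.

Things in the scene. Friction and masses are not known exactly. Their poses are not given: they have to be found in the camera images.
- washer: brush washer, fixed: grey base plate 370 x 200 x 12 mm with a steel mast (black cap 60 mm wide, up to 375 mm high), a blue tub and two guide rods 237 mm high at (-100, +-75) mm. Origin on the mast's axis at the worktop; -x points from the mast across the tub towards the robot, y to the left seen from the robot, z up. The base plate spans x = -320 to +50 mm.
- tub (a point): middle of the mouth of the blue tub (160 x 130 mm), at rim height 70 mm, 220 mm from the mast's axis
- mast (a point): point on the mast's axis 300 mm above the worktop; the hook arm turns about this axis and slides along it
- hook: yellow arm (18 mm wide, 12 high) with knob and hook as one piece; origin on the mast's axis at the arm's mid-height (300 mm up when the spring is home). It runs 220 mm along its own -x. It turns easily about the mast (0.2 N at the knob); axes parallel to the washer's = pointing straight over the tub. It starts turned 0.3 to 0.45 rad to the left; stops at 0.5 rad left and 0.25 rad right.
- knob (a point): middle of the red round upright knob, 26 mm across, 38 mm high, on a black disc 72 mm across whose top is 19 mm below this point. Grip it from above; tips can bear on the disc. It is 28 mm above the arm's mid-height, 220 mm from the mast's axis, and on the axis of the hook's shank below. Knob and disc turn freely. Sideways they follow an arc about the mast.
- hook_bowl (a point): inside bottom of the hook's bowl, where the loop bar comes to rest (bar axis 3 mm above it), 58 mm below the arm's mid-height. The hook is of 8 mm steel wire: a straight shank down from under the knob, curving at 54 mm below the arm's mid-height towards the arm's own -y (right) and up into the tip; lowest point 66 mm below the arm's mid-height.
- hook_tip (a point): top of the hook's tip, 44 mm below the arm's mid-height, 16.5 mm to the arm's -y (right) of the shank's axis; the gap between shank and tip is about 8 mm. The mouth opens upward: with the hook pulled down, the tip is swung from the left to the right beneath the loop bar until the shank meets the bar.
- sleeve (a joint): how far the hook is pulled down, m: 0 at the top (spring home), 0.152 at the bottom stop. The spring pulls up with about 3 N at the top and 60 N/m more on the way down (12 N at the bottom), the arm's weight already taken off. While the basket is down, the tip passes under the loop bar only above 0.139; the bar is seated in the bowl at about 0.125.
- basket (a joint): how far the drip basket is lifted, m: 0 standing in the tub, 0.14 at most; it only slides straight up and down on the guide rods and is clear of the tub above 0.05. It weighs 0.34 to 0.64 kg (not known beforehand), so the spring by itself carries it at a lift of about 0.06 to 0.125, higher if lighter.
- slot_middle (a point): middle of the slot in the top of the basket's steel bridge plate (52 x 116 mm, top 80 mm up when the basket is down), 220 mm from the mast's axis. The slot runs along the washer's y. The red loop is clamped in it anywhere from 30 mm left to 30 mm right of this point: not measured, to be felt or seen.
- bridge_end (a point): middle of the left end of the bridge plate, at its top. The red loop on the plate is an upside-down U of 6 mm wire: posts 42 mm apart along the washer's x and a bar along x, its axis 40 mm above the plate. Its foot is springy: pushed sideways at the bar it gives 1 mm for 2.5 N. When the shank touches the bar's left side (axes 7 mm apart), the bar is inside the hook's mouth.
- tester_pot_1: red tester pot, 49 mm across, 60 mm high, origin under its middle; leave it alone
- tester_pot_2: orange tester pot with a black rim, 49 mm across, 60 mm high, origin under its middle; leave it alone
- tin_small_1: small green tin, 68 mm across, 62 mm high, origin under its middle; leave it alone

How it is judged:
By the outcome, as a careful person would: the job done as asked, in the order asked, and still so for the second after the job is handed in, with the robot touching nothing.
It also fails if it takes over 64 s, if anything falls off the work surface, if the arm or the gripper's body presses on something with over 40 N, if the wrist force passes 120 N, or if a joint passes its speed limit or range.

ROBOT

A 6-joint arm with a two-finger parallel gripper is mounted at the origin on the work surface; the furniture and walls round the work are solid. World frame = base frame: x ahead of the robot, y to its left, z up, the work surface at z = 0. Lengths are in m, angles in rad, forces in N, time in s.
With the tool pointing down it reaches from about 0.275 to 1 m from the base axis. Payload 8.4 kg.
Tool frame: the origin (TCP) lies between the finger pads; the fingertips stand 17 mm ahead of it and the grasp point (between the pads) lies 2 mm behind it; y points along the fingers, x is the direction in which the jaws open and shut, and the axes are right-handed (so a half turn about y gives the same grasp; the last joint's range is limited). The gripper opens to 85 mm and grips with 20 to 120 N. Pads are 22 mm wide; open, the fingers measure 114 mm over their backs; the gripper's body (76 mm by 85 mm) begins 54 mm behind the grasp point. The pads swing forward as they close: fully open they stand 13 mm farther back than shut.
Start: joints at [1.258, 0.353, 1.633, -0, 1.155, -0.002], TCP at [0.191, 0.595, 0.248] pointing down, gripper open.
Joint ranges: [-2.63, 2.63], [-0.92, 2.1], [0.06, 2.66], [-1.3, 4.44], [0, 2.69], [-3.02, 3.02]. Speed limits (rad/s): [2.22, 2.22, 2.79, 3.14, 3.14, 3.14].

INTERFACE

Orientations are given as a unit quaternion [x, y, z, w].
In Python, from cell import env, optics, finish_job gives the robot as it stands.
- The arm moves only by the tool apply_moves, never from a script. Its argument "increments" is a list of rows, each a list of 7 numbers: the turn, a rotation vector about the tool's x, y, z normalised to -1 to 1, where 1 is 30 degrees, then the shift along the tool's x, y, z normalised to -1 to 1, where 1 is 200 mm, then the closure, from -1 (fully open) to 1 (shut), so that 0 is half open. In form: [[rx, ry, rz, x, y, z, gripper], ...]. A call has 1 to 12 rows; each row is the pose to reach, as a shift and turn from the pose commanded when the call began, along the tool's axes at that moment; what a row does not reach only later rows make up. A row lasts 1/8 s, in which the tool goes at most 62.5 mm and 10.7 degrees, less where a joint would pass 70% of its speed; a pose out of reach is approached as far as the arm can. A call with a number of a shift or a turn outside -1 to 1 is refused whole. A call with a gripper value outside its range is refused whole. The fingers move at their own pace and stop on an object; "grip_force" is the grip in N (left out, the last holds). Time passes only in rows, so rows that repeat a pose let the fingers close. It gives the time, the measured TCP pose, the force and the opening at its end, in the units of the state.
- env.get_obs(): the state, without advancing time (a new reading comes with each control period).
- optics.get_image(name): name is "scene" or "top" or "wrist"; returns a dict with "pixels" (420x560x3 uint8, red, green, blue), "mtx" (3x3 intrinsics, pixels), "R" (3x3) and "t" (3): a world point X has camera coordinates R X + t; the wrist camera has in their place "tool_from_camera" (4x4, takes a point from camera to tool coordinates, whose origin is the TCP and whose axes are the tool frame's). Camera axes: x right, y down, z forward; pixel columns grow to the right and rows downward; lengths in m; the calibration is good to about 2 mm. The wrist camera is an equidistant fisheye: a pixel r from the principal point sees the ray r / f radians off the axis. A picture is of the moment at which its call begins: read the wrist's pose just before it. There is no depth.
- finish_job(): hands the job in, once; it reports no verdict.
Trained networks look in a picture, given as the dict that the camera call returned (one of the last four; its "shot" number tells which), for a name from the list of things; names that differ only in an ending like _2 or _b are one class to them, and where a whole thing is asked for, a point or a joint stands for the part that bears it (a point fixed in the world has none). Each returns a list of dicts, best first, with "score" (0 to 1); they miss things now and then, are a little off and sometimes report something else, mostly with a low value. They report only what shows in the picture. A call takes as long as a camera call.
- optics.masks_of(picture, name): "mask" (420x560 bool, what is visible of it) and "point" ([column, row] in pixels, amid what is visible of it).
- optics.spot_point(picture, name): "point" ([column, row] in pixels: a listed point, or the origin of a listed thing).
The state is a dict: "t": time; "joints": joint angles; "joint_velocities": joint speeds; "tau": joint torques, N m; "tool_pos": TCP position; "ee_rot": TCP orientation; "wrist_force": force on the tool from outside, world axes, zero at the start; "torque": the same for the moment, N m; "grip_width": finger opening in m.
Only numpy, scipy, OpenCV 4.12 (cv2) and the standard library are available. Lean on these libraries where they do the work, as an engineer would, in place of code of your own. Each camera call takes 0.05 s, during which the arm holds its last target. There are 200 camera calls.

## Working session

There is one attempt and no reset: what is moved stays moved. The work goes in short steps, Python scripts to look and compute and a tool call to move; the robot and the scene stay as the last step left them, time stands still between calls to the robot, and variables do not carry over. Pictures are saved under pics/ and viewed, about 8 in all and at most 12, crops included, and the job is handed in when it is done.

Besides the shell and the picture viewer there is one more tool, called after "Emit:" as a command line: name --pt "numbers of a row" for each row, then --argument value for the rest. apply_moves: Moves the arm, as the interface text tells. Its arguments: {"type":"object","properties":{"increments":{"type":"array","items":{"type":"array","items":{"type":"number"}}},"grip_force":{"type":"number"}},"required":["increments"]}

```bash
mkdir -p pics; ls
cat > h.py <<'E'
import numpy as np, cv2
from scipy.spatial.transform import Rotation as Rn
from cell import env, optics, finish_job
def ray(p,uv):
    K=p["mtx"];d=np.array([(uv[0]-K[0,2])/K[0,0],(uv[1]-K[1,2])/K[1,1],1.])
    R=np.array(p["R"]);return -R.T@p["t"], R.T@d/np.linalg.norm(d)
def onz(p,uv,z):
    o,d=ray(p,uv);return o+d*(z-o[2])/d[2]
def tri(rs):
    A=np.zeros((3,3));b=np.zeros(3)
    for o,d in rs:
        P=np.eye(3)-np.outer(d,d);A+=P;b+=P@o
    x=np.linalg.solve(A,b);return x,[round(float(np.linalg.norm((np.eye(3)-np.outer(d,d))@(x-o)))*1000,1) for o,d in rs]
def save(p,n): cv2.imwrite("pics/"+n,p["pixels"][:,:,::-1])
def st():
    s=env.get_obs()
    print("t",round(s["t"],2),"pos",np.round(s["tool_pos"],4),"R",np.round(Rn.from_quat(s["ee_rot"]).as_matrix(),3).tolist(),"F",np.round(s["wrist_force"],2),"w",round(s["grip_width"],4))
    return s
E
python3 - <<'E'
from h import *
st()
P={n:optics.get_image(n) for n in("scene","top")}
for n in P: save(P[n],n+"0.png")
for k in ["washer","tub","mast","hook","knob","hook_bowl","hook_tip","slot_middle","bridge_end","tester_pot_1","tester_pot_2","tin_small_1"]:
    rs=[]
    for n in P:
        r=optics.spot_point(P[n],k)
        print(k,n,[(np.round(a["point"],1).tolist(),round(a["score"],2)) for a in r[:2]])
        if r: rs.append(ray(P[n],r[0]["point"]))
    if len(rs)==2: x,e=tri(rs);print("   ",x.round(4),e)
E
```

```text
pics
t 0.0 pos [0.191  0.5947 0.2476] R [[0.306, -0.0, -0.952], [0.952, -0.001, 0.306], [-0.001, -1.0, 0.0]] F [0.33 0.12 0.3 ] w 0.0855
washer scene [([286.8, 232.6], 0.96)]
washer top [([270.5, 173.7], 0.55)]
    [0.6753 0.0214 0.0017] [1.3, 1.3]
tub scene [([243.0, 258.8], 0.68)]
tub top [([286.7, 247.1], 0.59)]
    [ 0.456  -0.0162  0.061 ] [5.8, 5.8]
mast scene [([286.8, 166.1], 0.98)]
mast top [([269.1, 161.1], 0.86)]
    [0.6747 0.0205 0.2973] [0.8, 0.8]
hook scene [([285.6, 164.3], 0.87)]
hook top [([265.6, 156.4], 0.81)]
    [0.6837 0.0307 0.2944] [2.5, 2.5]
knob scene [([223.4, 178.4], 0.89)]
knob top [([242.8, 252.5], 0.88)]
    [0.4664 0.0815 0.3286] [5.1, 5.1]
hook_bowl scene [([222.2, 202.1], 0.97)]
hook_bowl top [([259.9, 252.9], 0.72), ([263.7, 158.2], 0.44)]
    [0.4503 0.0535 0.2621] [8.5, 8.5]
hook_tip scene [([225.5, 203.0], 0.87)]
hook_tip top []
slot_middle scene [([241.7, 253.1], 0.78)]
slot_middle top [([281.2, 247.4], 0.69)]
    [ 0.4587 -0.0026  0.0749] [2.6, 2.6]
bridge_end scene [([232.5, 244.9], 0.71)]
bridge_end top [([262.1, 250.7], 0.8)]
    [0.4549 0.0473 0.0774] [2.7, 2.7]
tester_pot_1 scene [([216.7, 191.0], 0.56), ([357.9, 296.9], 0.53)]
tester_pot_1 top [([154.6, 187.0], 0.65), ([391.7, 186.7], 0.55)]
    [0.6397 0.3668 0.0013] [3.7, 3.7]
tester_pot_2 scene [([216.7, 191.0], 0.56), ([357.9, 296.9], 0.53)]
tester_pot_2 top [([154.6, 187.0], 0.65), ([391.7, 186.7], 0.55)]
    [0.6397 0.3668 0.0013] [3.7, 3.7]
tin_small_1 scene [([328.5, 332.1], 0.91)]
tin_small_1 top [([403.3, 240.8], 0.87), ([152.7, 185.2], 0.71)]
    [ 0.473  -0.3635  0.0074] [4.7, 4.7]
```

Run:
```python
import cv2,numpy as np
a=cv2.imread("pics/scene0.png");b=cv2.imread("pics/top0.png")
c=np.hstack([cv2.resize(a[130:330,150:350],(400,400),interpolation=2),cv2.resize(b[130:330,180:380],(400,400),interpolation=2)])
cv2.imwrite("pics/c0.png",c)
```

```text
(no output)
```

View pics/c0.png

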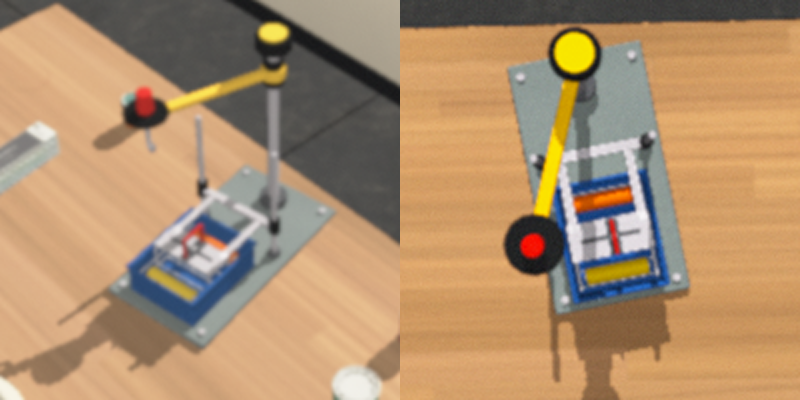

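View pics/scene0.png

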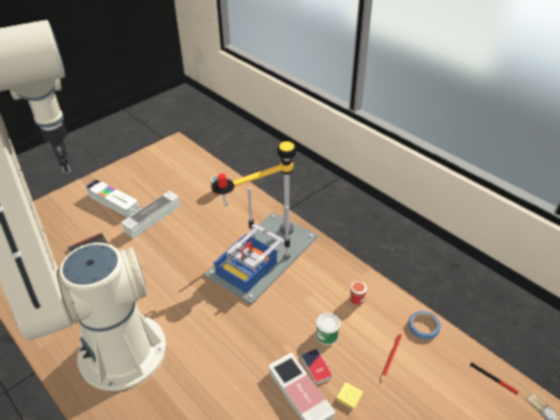

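Run:
```python
from h import *
P={n:optics.get_image(n) for n in("scene","top")}
p=P["top"];o,_=ray(p,(280,210));print("camtop",o.round(3), "f",p["mtx"][0,0])
def red(p,box):
    x0,x1,y0,y1=box;q=p["pixels"][y0:y1,x0:x1].astype(int)
    m=(q[...,0]>130)&(q[...,1]<70)&(q[...,2]<70);v,u=np.nonzero(m);return np.c_[u+x0,v+y0].astype(float)
k=red(p,(228,262,235,270));print("knob top",k.mean(0),len(k),onz(p,k.mean(0),0.347))
l=red(p,(275,300,232,265));print("loop top",l.mean(0),l.min(0),l.max(0),len(l),onz(p,l.mean(0),0.12))
s=P["scene"];k2=red(s,(205,240,165,195));print("knob scene",k2.mean(0),len(k2))
l2=red(s,(235,265,235,262));print("loop scene",l2.mean(0),len(l2),l2.min(0),l2.max(0))
print(tri([ray(p,k.mean(0)),ray(s,k2.mean(0))]))
# plate corners by hsv mask via network
m=optics.masks_of(p,"washer");print(len(m),m and m[0]["score"])
# corners read from crop -> px
C=[(180+(512-400)/2,130+68/2),(180+(640-400)/2,130+41/2),(180+(688-400)/2,130+287/2),(180+(556-400)/2,130+312/2)]
c=np.array([onz(p,x,0.012) for x in C]);print(c.round(4))
loc=np.array([(50,100),(50,-100),(-320,-100),(-320,100)])/1e3
a=loc-loc.mean(0);b=c[:,:2]-c[:,:2].mean(0)
psi=np.arctan2((a[:,0]*b[:,1]-a[:,1]*b[:,0]).sum(),(a*b).sum());R=np.array([[np.cos(psi),-np.sin(psi)],[np.sin(psi),np.cos(psi)]])
print("psi",psi,"origin",c[:,:2].mean(0)-R@loc.mean(0), np.abs(b-a@R.T).max())
if m: cv2.imwrite("pics/m.png",m[0]["mask"].astype(np.uint8)*255)
```

```text
camtop [0.524 0.003 1.475] f 502.0886547375743
knob top [245.74789916 252.38655462] 119 [0.46352625 0.07681164 0.347     ]
loop top [285.18367347 244.57142857] [275. 232.] [289. 255.] 49 [ 0.47010321 -0.01490593  0.12      ]
knob scene [222.03658537 181.36585366] 82
loop scene [249.77777778 244.88888889] 9 [248. 243.] [251. 247.]
(array([0.46286271, 0.07792228, 0.32120292]), [0.9, 0.9])
1 0.77
[[ 0.7039  0.1224  0.012 ]
 [ 0.7394 -0.0656  0.012 ]
 [ 0.3798 -0.127   0.012 ]
 [ 0.3475  0.0651  0.012 ]]
psi 0.16695443149813025 origin [0.67578232 0.02115668] 0.005681079665069519
```

Emit:
apply_moves --pt "0 0 0 -0.1 -0.3 -0.1 -1" --pt "0 0 0 -1 -1 -1 -1" --pt "0 0 0 -1 -1 -1 -1" --pt "0 0 0 -1 -1 -1 -1" --pt "0 0 0 -1 -1 -1 -1" --pt "0 0 0 -1 -1 -1 -1" --pt "0 0 0 -1 -1 -1 -1" --pt "0 0 0 -1 -1 -1 -1" --grip_force 40

```text
t: 2.45
tool_pos: [0.3202, 0.3436, 0.4479]
ee_rot: [-0.571, -0.416, 0.416, 0.572]
wrist_force: [-0.2, 0.2, -0.5]
grip_width: 0.0853
```

Emit:
apply_moves --pt "0 0 0 -0.2 0 -0.2 -1" --pt "0 0 0 -1 0 -1 -1" --pt "0 0 0 -1 0 -1 -1" --pt "0 0 0 -1 0 -1 -1" --pt "0 0 0 -1 0 -1 -1" --pt "0 0 0 -1 0 -1 -1" --pt "0 0 0 -1 0 -1 -1" --pt "0 0 0 -1 0 -1 -1"

```text
t: 3.45
tool_pos: [0.4492, 0.0932, 0.4479]
ee_rot: [-0.571, -0.417, 0.417, 0.571]
wrist_force: [-0.4, 0.3, 0.6]
grip_width: 0.0853
```

Run:
```python
from h import *
s=st();p=optics.get_image("wrist");save(p,"w1.png");print(np.round(p["mtx"],1).tolist(),np.round(p["tool_from_camera"],4).tolist())
for k in ["knob","slot_middle","bridge_end","hook_bowl","tub","mast"]:
    print(k,[(np.round(a["point"],1).tolist(),round(a["score"],2)) for a in optics.spot_point(p,k)[:2]])
```

```text
t 3.45 pos [0.4492 0.0932 0.4479] R [[0.304, -0.001, -0.953], [0.953, 0.0, 0.304], [-0.0, -1.0, 0.001]] F [-0.43  0.27  0.63] w 0.0853
[[325.2, 0.0, 278.8], [0.0, 325.2, 210.6], [0.0, 0.0, 1.0]] [[1.0, -0.0002, -0.0, 0.0015], [-0.0, -0.2595, 0.9658, -0.1246], [-0.0002, -0.9658, -0.2595, 0.0665], [0.0, 0.0, 0.0, 1.0]]
knob [([261.9, 232.7], 0.76)]
slot_middle [([216.0, 194.7], 0.78)]
bridge_end [([245.2, 176.6], 0.64)]
hook_bowl []
tub [([213.4, 193.4], 0.63)]
mast []
```

View pics/w1.png

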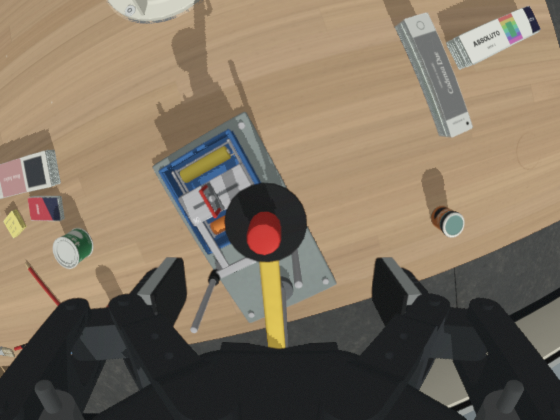

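```bash
cat >> h.py <<'E'
def wray(p,s,uv):
    K=p["mtx"];d=np.array([uv[0]-K[0,2],uv[1]-K[1,2]]);r=np.hypot(*d);th=r/K[0,0]
    c=np.array([np.sin(th)*d[0]/r,np.sin(th)*d[1]/r,np.cos(th)]);T=np.array(p["tool_from_camera"]);R=Rn.from_quat(s["ee_rot"]).as_matrix()
    return R@T[:3,3]+s["tool_pos"],R@T[:3,:3]@c
def wz(p,s,uv,z):
    o,d=wray(p,s,uv);return (o+d*(z-o[2])/d[2]).round(4)
E
python3 - <<'E'
from h import *
s=env.get_obs();p=optics.get_image("wrist")
q=p["pixels"].astype(int);m=(q[...,0]>120)&(q[...,1]<70)&(q[...,2]<70)
for nm,(x0,x1,y0,y1) in dict(loop=(195,224,178,222),knob=(240,290,205,260)).items():
    v,u=np.nonzero(m[y0:y1,x0:x1]);u=u+x0;v=v+y0
    print(nm,len(u),u.mean(),v.mean(),u.min(),u.max(),v.min(),v.max())
    if nm=="loop":
        uv=np.c_[u,v];W=np.array([wz(p,s,a,0.12) for a in uv]);print(W.min(0),W.max(0),W.mean(0))
        for a in sorted(uv.tolist(),key=lambda a:a[1]):print(a,end=" ")
print("slot",wz(p,s,(216,194.7),.08),"bend",wz(p,s,(245.2,176.6),.08),"tub",wz(p,s,(213.4,193.4),.07))
print("knobmid",wz(p,s,(261.9,232.7),.328))
# knob top circle: fit of brighter upper?
cv2.imwrite("pics/c1.png",np.hstack([cv2.resize(p["pixels"][100:330,140:340,::-1],(600,690),interpolation=2)[:600]]))
# plate corners wrist
for c in [(249,113),(156,163),(336,281)]: print("corner",wz(p,s,c,.012))
E
```

```text
loop 83 208.24096385542168 202.6867469879518 200 216 189 216
[ 0.4374 -0.023   0.12  ] [ 0.4823 -0.0124  0.12  ] [ 0.45990241 -0.01740723  0.12      ]
[201, 189] [200, 190] [201, 190] [202, 190] [200, 191] [201, 191] [202, 191] [203, 191] [201, 192] [202, 192] [203, 192] [202, 193] [203, 193] [202, 194] [203, 194] [204, 194] [203, 195] [204, 195] [205, 195] [203, 196] [204, 196] [205, 196] [204, 197] [205, 197] [206, 197] [205, 198] [206, 198] [207, 198] [205, 199] [206, 199] [207, 199] [205, 200] [206, 200] [207, 200] [208, 200] [205, 201] [206, 201] [207, 201] [208, 201] [207, 202] [208, 202] [209, 202] [208, 203] [209, 203] [210, 203] [208, 204] [209, 204] [210, 204] [209, 205] [210, 205] [211, 205] [209, 206] [210, 206] [211, 206] [210, 207] [211, 207] [212, 207] [211, 208] [212, 208] [211, 209] [212, 209] [213, 209] [212, 210] [213, 210] [214, 210] [212, 211] [213, 211] [214, 211] [213, 212] [214, 212] [215, 212] [213, 213] [214, 213] [215, 213] [214, 214] [215, 214] [216, 214] [214, 215] [215, 215] [216, 215] [214, 216] [215, 216] [216, 216] knob 810 264.1024691358025 236.93086419753087 248 281 222 253
slot [ 0.4581 -0.0125  0.08  ] bend [0.4455 0.0409 0.08  ] tub [ 0.4562 -0.0183  0.07  ]
knobmid [0.4626 0.0754 0.328 ]
corner [0.3507 0.0722 0.012 ]
corner [ 0.377 -0.117  0.012]
corner [0.6998 0.1308 0.012 ]
```

View pics/c1.png

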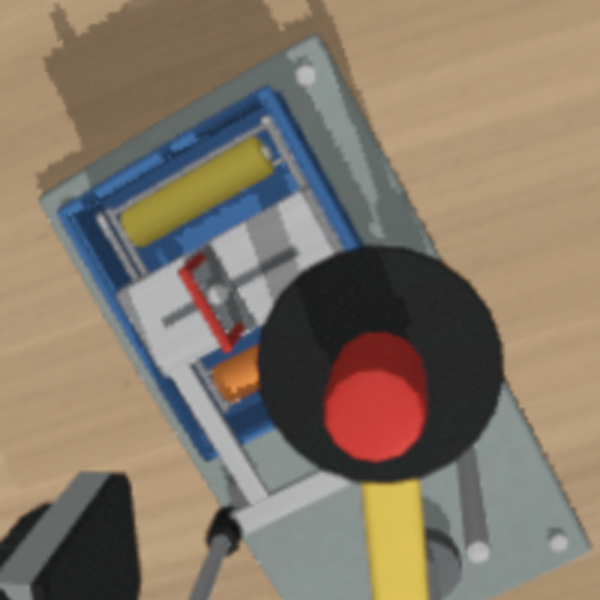

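Emit:
apply_moves --pt "0 0 0 -0.056 0.1 -0.088 -1" --pt "0 0 0 -0.056 0.3 -0.088 -1" --pt "0 0 0 -0.056 0.45 -0.088 -1" --pt "0 0 0 -0.056 0.55 -0.088 -1" --pt "0 0 0 -0.056 0.59 -0.088 -1" --pt "0 0 0 -0.056 0.59 -0.088 -1" --pt "0 0 0 -0.056 0.59 -0.088 -1"

```text
t: 4.72
tool_pos: [0.4635, 0.0759, 0.3312]
ee_rot: [0.572, 0.417, -0.416, -0.571]
wrist_force: [-0.2, -0.4, 0.2]
grip_width: 0.0854
```

Run:
```python
from h import *
s=st();p=optics.get_image("wrist");save(p,"w2.png")
q=p["pixels"].astype(int);m=((q[...,0]>110)&(q[...,1]<70)&(q[...,2]<70)).astype(np.uint8)
n,_,S,C=cv2.connectedComponentsWithStats(m)
for i in range(1,n):
    if S[i,4]>30: print(S[i],C[i].round(1),wz(p,s,C[i],.347),wz(p,s,C[i],.12))
```

```text
t 4.72 pos [0.4635 0.0759 0.3312] R [[0.306, 0.001, -0.952], [0.952, 0.0, 0.306], [0.001, -1.0, -0.001]] F [-0.21 -0.42  0.18] w 0.0854
[184 192  24  38 153] [195.2 211.5] [0.4196 0.0604 0.347 ] [ 0.4597 -0.0173  0.12  ]
[ 249  238   64   80 3428] [277.3 274.8] [0.4517 0.0807 0.347 ] [0.5588 0.0452 0.12  ]
[  0 281  39  48 162] [ 18.8 304.8] [ 0.4353 -0.055   0.347 ] [ 0.508  -0.3735  0.12  ]
```

View pics/w2.png

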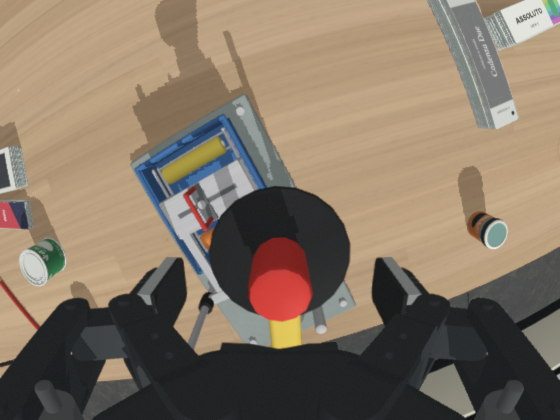

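Emit:
apply_moves --pt "0 0 0 0 0 0 0" --pt "0 0 0 0 0 0 0.3" --pt "0 0 0 0 0 0 1" --pt "0 0 0 0 0 0 1" --pt "0 0 0 0 0 0 1" --pt "0 0 0 0 0 0 1" --grip_force 50

```text
t: 5.52
tool_pos: [0.463, 0.0759, 0.3303]
ee_rot: [-0.571, -0.417, 0.417, 0.571]
wrist_force: [-0.1, 0.1, 1.6]
grip_width: 0.0247
```

Run:
```python
from h import *
s=st();p=optics.get_image("wrist");save(p,"w3.png")
t=optics.get_image("top");save(t,"t3.png")
c=np.hstack([cv2.resize(p["pixels"][130:370,140:420,::-1],(466,400)),cv2.resize(t["pixels"][160:300,190:310,::-1],(334,390))[:390].repeat(1,0)] ) if 0 else cv2.resize(p["pixels"][130:400,120:440,::-1],(640,540),interpolation=2)
cv2.imwrite("pics/c3.png",c)
```

```text
t 5.53 pos [0.463  0.0759 0.3303] R [[0.306, -0.0, -0.952], [0.952, 0.0, 0.306], [0.0, -1.0, 0.0]] F [-0.08  0.11  1.64] w 0.0247
```

View pics/c3.png

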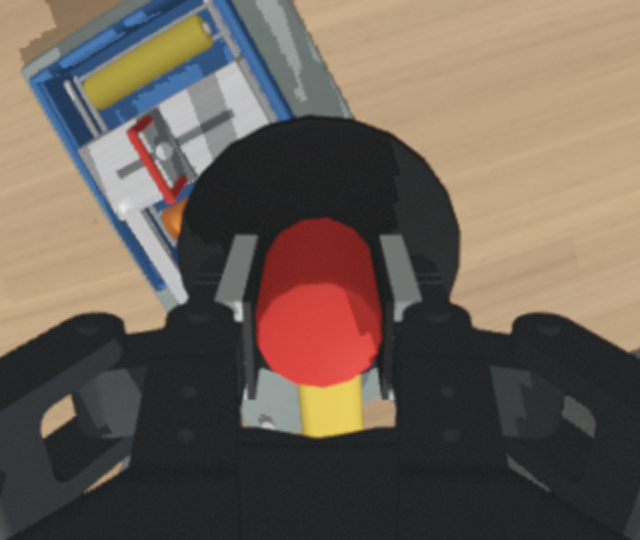

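Emit:
apply_moves --pt "0 0 0 0 0.03 0 1" --pt "0 0 0 0 0.08 0 1" --pt "0 0 0 0 0.14 0 1" --pt "0 0 0 0 0.2 0 1"

```text
t: 6.12
tool_pos: [0.4627, 0.0759, 0.2895]
ee_rot: [-0.571, -0.417, 0.417, 0.571]
wrist_force: [-4.9, 1.2, 5.5]
grip_width: 0.0245
```

Emit:
apply_moves --pt "0 0 0 0 0.06 0 1" --pt "0 0 0 0 0.12 0 1" --pt "0 0 0 0 0.18 0 1" --pt "0 0 0 0 0.24 0 1" --pt "0 0 0 0 0.3 0 1" --pt "0 0 0 0 0.36 0 1" --pt "0 0 0 0 0.42 0 1" --pt "0 0 0 0 0.47 0 1" --pt "0 0 0 0 0.5 0 1" --pt "0 0 0 0 0.5 0 1"

```text
t: 7.38
tool_pos: [0.4624, 0.0759, 0.1897]
ee_rot: [-0.571, -0.416, 0.417, 0.572]
wrist_force: [-7.3, 1.1, 10.2]
grip_width: 0.0251
```

Emit:
apply_moves --pt "0 0 0 0 0.01 0.005 1" --pt "0 0 0 0 0.025 0.01 1" --pt "0 0 0 0 0.035 0.01 1" --pt "0 0 0 0 0.035 0.01 1"

```text
t: 7.88
tool_pos: [0.4623, 0.0765, 0.1837]
ee_rot: [0.572, 0.418, -0.416, -0.571]
wrist_force: [-2.2, 0.6, 10.6]
grip_width: 0.025
```

Run:
```python
from h import *
s=st()
P={n:optics.get_image(n) for n in("scene","top")}
for k in ["knob","hook_bowl","hook_tip","mast","hook"]:
    print(k,[[(np.round(a["point"],1).tolist(),round(a["score"],2)) for a in optics.spot_point(P[n],k)[:1]] for n in P])
c=np.hstack([cv2.resize(P["scene"]["pixels"][130:330,150:350,::-1],(400,400),interpolation=2),cv2.resize(P["top"]["pixels"][130:330,180:380,::-1],(400,400),interpolation=2)])
cv2.imwrite("pics/c4.png",c)
```

```text
t 7.88 pos [0.4623 0.0765 0.1837] R [[0.306, 0.003, -0.952], [0.952, 0.0, 0.306], [0.001, -1.0, -0.003]] F [-2.2   0.61 10.62] w 0.025
knob [[([224.9, 213.6], 0.63)], []]
hook_bowl [[([231.0, 237.6], 0.94)], []]
hook_tip [[([227.7, 232.7], 0.96)], []]
mast [[([288.8, 166.6], 0.79)], [([265.4, 159.3], 0.56)]]
hook [[([285.7, 197.2], 0.79)], [([269.0, 166.1], 0.58)]]
```

View pics/c4.png

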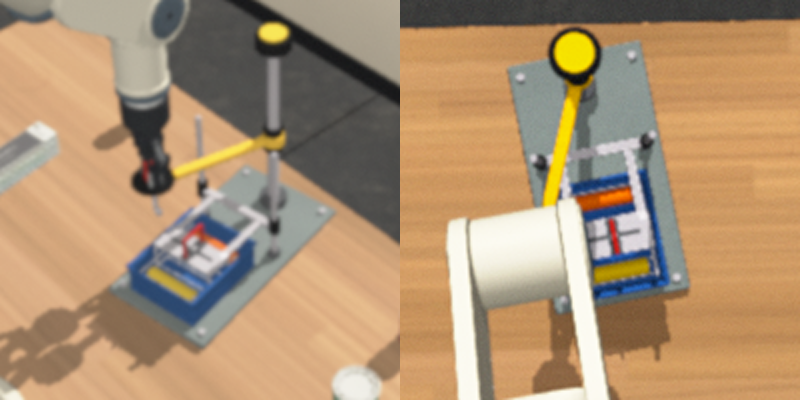

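Emit:
apply_moves --pt "0 0 0 0 0.01 0.002 1" --pt "0 0 0 0 0.02 0.002 1" --pt "0 0 0 0 0.02 0.002 1" --pt "0 0 0 0 0.02 0.002 1"

```text
t: 8.98
tool_pos: [0.4622, 0.0766, 0.1799]
ee_rot: [0.572, 0.418, -0.416, -0.571]
wrist_force: [-0.3, -0.5, 10.3]
grip_width: 0.0246
```

Emit:
apply_moves --pt "0 0 0 0 0.01 0.002 1" --pt "0 0 0 0 0.01 0.002 1" --pt "0 0 0 0 0.01 0.002 1"

```text
t: 9.35
tool_pos: [0.4622, 0.0768, 0.178]
ee_rot: [0.572, 0.418, -0.415, -0.57]
wrist_force: [0.0, -0.3, 11.6]
grip_width: 0.0248
```

Emit:
apply_moves --pt "0 0 0 0 0.01 0 1" --pt "0 0 0 0 0.01 0 1" --pt "0 0 0 0 0.01 0 1"

```text
t: 9.72
tool_pos: [0.4622, 0.0768, 0.176]
ee_rot: [0.572, 0.418, -0.415, -0.57]
wrist_force: [0.7, -0.7, 11.4]
grip_width: 0.0246
```

Emit:
apply_moves --pt "0 0 0 0 0.01 0 1" --pt "0 0 0 0 0.01 0 1" --pt "0 0 0 0 0.01 0 1"

```text
t: 10.1
tool_pos: [0.4622, 0.0768, 0.174]
ee_rot: [0.572, 0.418, -0.415, -0.57]
wrist_force: [-0.5, 0.6, 12.1]
grip_width: 0.0247
```

Emit:
apply_moves --pt "0 0 0 0 0.01 0 1" --pt "0 0 0 0 0.01 0 1" --pt "0 0 0 0 0.01 0 1"

```text
t: 10.48
tool_pos: [0.4622, 0.0768, 0.172]
ee_rot: [0.572, 0.418, -0.415, -0.57]
wrist_force: [0.3, 0.4, 12.5]
grip_width: 0.0246
```

Run:
```python
from h import *
s=st()
P=optics.get_image("scene")
o=np.array([.675,.0208])
for k in ["hook","knob","hook_bowl","hook_tip"]:
    a=optics.spot_point(P,k)
    if not a: continue
    a=a[0]; c,d=ray(P,a["point"])
    # closest to vertical line
    q=o if k=="hook" else np.array([.4622,.0768])
    n=np.cross(d,[0,0,1]);A=np.c_[d,[0,0,-1],n];x=np.linalg.solve(A,np.r_[q,0]-c);print(k,a["score"],"z on axis",x[1],"miss",x[2]*np.linalg.norm(n))
```

```text
t 10.47 pos [0.4622 0.0768 0.172 ] R [[0.306, 0.004, -0.952], [0.952, 0.0, 0.306], [0.002, -1.0, -0.004]] F [ 0.31  0.45 12.52] w 0.0246
hook 0.78 z on axis 0.1501442710918381 miss 0.003377942070603183
knob 0.58 z on axis 0.16508314230689802 miss -0.005700817911611997
hook_bowl 0.49 z on axis 0.17495782538797017 miss -0.0004034369665294512
hook_tip 0.58 z on axis 0.0800724875851697 miss -0.00017369653601121551
```

Emit:
apply_moves --pt "0 0 0 0 0.01 0 1" --pt "0 0 0 0 0.01 0 1" --pt "0 0 0 0 0.01 0 1"

```text
t: 11.1
tool_pos: [0.4622, 0.0768, 0.17]
ee_rot: [0.572, 0.418, -0.415, -0.57]
wrist_force: [0.3, -0.3, 11.5]
grip_width: 0.0247
```

Emit:
apply_moves --pt "0 0 0 0 0.01 0 1" --pt "0 0 0 0 0.01 0 1" --pt "0 0 0 0 0.01 0 1"

```text
t: 11.48
tool_pos: [0.462, 0.0768, 0.168]
ee_rot: [0.572, 0.418, -0.415, -0.571]
wrist_force: [-1.0, 0.0, 13.0]
grip_width: 0.025
```

Run:
```python
from h import *
s=st()
p=optics.get_image("wrist");t=optics.get_image("scene")
c=np.hstack([cv2.resize(p["pixels"][130:370,160:400,::-1],(400,400),interpolation=2),cv2.resize(t["pixels"][150:270,190:310,::-1],(400,400),interpolation=2)])
cv2.imwrite("pics/c5.png",c)
```

```text
t 11.47 pos [0.462  0.0768 0.168 ] R [[0.306, 0.004, -0.952], [0.952, 0.0, 0.306], [0.001, -1.0, -0.004]] F [-1.02  0.03 12.97] w 0.025
```

View pics/c5.png

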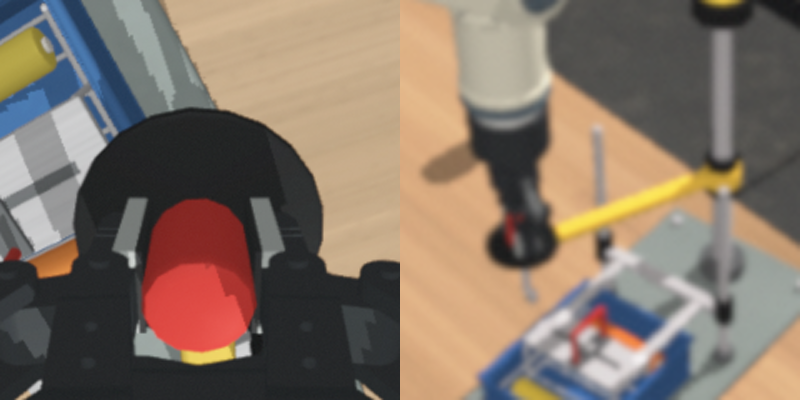

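Emit:
apply_moves --pt "0 0 0 0 0.01 0 1" --pt "0 0 0 0 0.01 0 1" --pt "0 0 0 0 0.01 0 1" --grip_force 90

```text
t: 11.95
tool_pos: [0.4619, 0.0769, 0.1662]
ee_rot: [0.572, 0.418, -0.415, -0.571]
wrist_force: [-3.4, 0.6, 17.5]
grip_width: 0.0241
```

Run:
```python
from h import *
s=st()
from scipy.optimize import minimize
for n in("scene",):
    p=optics.get_image(n)
    h=optics.masks_of(p,"hook"); print([(round(a["score"],2),int(a["mask"].sum())) for a in h])
    q=p["pixels"].astype(int);m=(q[...,0]>150)&(q[...,1]>110)&(q[...,2]<60)
    # yellow arm pixels near x 240..285: project onto vertical plane of arm: mast->knob
    o=np.array([.675,.0208,0]);k=np.array([.4622,.0768,0]);nrm=np.cross(k-o,[0,0,1]);nrm/=np.linalg.norm(nrm)
    H=[]
    for v,u in np.argwhere(m[150:250,235:275]):
        c,d=ray(p,(u+235,v+150));X=c+d*(np.dot(o-c,nrm)/np.dot(d,nrm));H.append((X[0],X[2]))
    H=np.array(H);print(len(H),H.mean(0).round(4),H.std(0).round(4),np.percentile(H[:,1],[2,98]))
im=cv2.imread("pics/scene0.png")[:,:,::-1].astype(int);m=(im[...,0]>150)&(im[...,1]>110)&(im[...,2]<60)
H=[]
for v,u in np.argwhere(m[140:230,235:275]):
    c,d=ray(p,(u+235,v+140));X=c+d*(np.dot(o-c,nrm)/np.dot(d,nrm));H.append((X[0],X[2]))
H=np.array(H);print("start",len(H),H.mean(0).round(4),H.std(0).round(4),np.percentile(H[:,1],[2,98]))
```

```text
t 11.95 pos [0.4619 0.0769 0.1662] R [[0.306, 0.004, -0.952], [0.952, 0.0, 0.306], [0.002, -1.0, -0.004]] F [-3.36  0.63 17.48] w 0.0241
[(0.88, 405)]
1 [0.4961 0.1521] [0. 0.] [0.15213629 0.15213629]
start 21 [0.612 0.302] [0.0122 0.0052] [0.29266252 0.30845178]
```

Emit:
apply_moves --pt "0 0 0 0 -0.01 0 1" --pt "0 0 0 0 -0.02 0 1" --pt "0 0 0 0 -0.025 0 1" --pt "0 0 0 0 -0.025 0 1"

```text
t: 12.55
tool_pos: [0.4621, 0.0768, 0.171]
ee_rot: [0.572, 0.418, -0.415, -0.571]
wrist_force: [0.1, 0.6, 12.1]
grip_width: 0.024
```

```bash
cat >> h.py <<'E'
O=np.array([.675,.0208]);RAD=.2203
def wp(th,p0,R):
    d=np.r_[O-RAD*np.array([np.cos(th),np.sin(th)])-p0[:2],0]; return (R.T@d/.2).round(4)
E
python3 - <<'E'
from h import *
s=st();R=Rn.from_quat(s["ee_rot"]).as_matrix()
a=s["tool_pos"]-np.r_[O,0];print("th",np.arctan2(-a[1],-a[0]),np.hypot(*a[:2]))
for th in np.linspace(-.257,.083,11)[1:]: print(round(th,3),wp(th,s["tool_pos"],R))
E
```

```text
t 12.55 pos [0.4621 0.0768 0.171 ] R [[0.306, 0.004, -0.952], [0.952, 0.0, 0.306], [0.002, -1.0, -0.004]] F [ 0.09  0.59 12.1 ] w 0.024
th -0.25717689098055424 0.22017003267309926
-0.223 [-0.0376 -0.     -0.002 ]
-0.189 [-0.0748 -0.0001 -0.0059]
-0.155 [-1.119e-01 -1.000e-04 -1.110e-02]
-0.121 [-0.1488 -0.0002 -0.0175]
-0.087 [-0.1855 -0.0002 -0.0252]
-0.053 [-2.218e-01 -2.000e-04 -3.410e-02]
-0.019 [-2.579e-01 -2.000e-04 -4.430e-02]
0.015 [-2.936e-01 -2.000e-04 -5.570e-02]
0.049 [-3.288e-01 -2.000e-04 -6.820e-02]
0.083 [-3.637e-01 -2.000e-04 -8.200e-02]
```

Emit:
apply_moves --pt "0 0 0 -0.02 0 -0.001 1" --pt "0 0 0 -0.056 0 -0.004 1" --pt "0 0 0 -0.093 0 -0.0085 1" --pt "0 0 0 -0.13 0 -0.014 1" --pt "0 0 0 -0.167 0 -0.021 1" --pt "0 0 0 -0.204 0 -0.0295 1" --pt "0 0 0 -0.24 0 -0.039 1" --pt "0 0 0 -0.276 0 -0.05 1" --pt "0 0 0 -0.311 0 -0.062 1" --pt "0 0 0 -0.329 0 -0.068 1" --pt "0 0 0 -0.329 0 -0.068 1"

```text
t: 13.92
tool_pos: [0.456, 0.0097, 0.1714]
ee_rot: [0.573, 0.418, -0.415, -0.57]
wrist_force: [2.7, -0.4, 12.6]
grip_width: 0.0237
```

Run:
```python
from h import *
s=st();R=Rn.from_quat(s["ee_rot"]).as_matrix()
a=s["tool_pos"]-np.r_[O,0];th0=np.arctan2(-a[1],-a[0]);print("th",th0,np.hypot(*a[:2]))
for th in np.linspace(th0,.16,9)[1:]: print(round(th,3),wp(th,s["tool_pos"],R))
p=optics.get_image("wrist");t=optics.get_image("scene")
c=np.hstack([cv2.resize(p["pixels"][130:370,160:400,::-1],(400,400),interpolation=2),cv2.resize(t["pixels"][170:290,190:310,::-1],(400,400),interpolation=2)])
cv2.imwrite("pics/c6.png",c)
```

```text
t 13.93 pos [0.456  0.0097 0.1714] R [[0.306, 0.006, -0.952], [0.952, 0.0, 0.306], [0.002, -1.0, -0.006]] F [ 2.72 -0.39 12.63] w 0.0237
th 0.0506555687959634 0.2192985953093816
0.064 [-0.0158 -0.     -0.0007]
0.078 [-0.0298 -0.     -0.0064]
0.092 [-0.0437 -0.     -0.0122]
0.105 [-0.0575 -0.     -0.0182]
0.119 [-0.0712 -0.     -0.0244]
0.133 [-0.0848 -0.     -0.0307]
0.146 [-0.0984  0.     -0.0373]
0.16 [-0.1119  0.     -0.044 ]
```

View pics/c6.png

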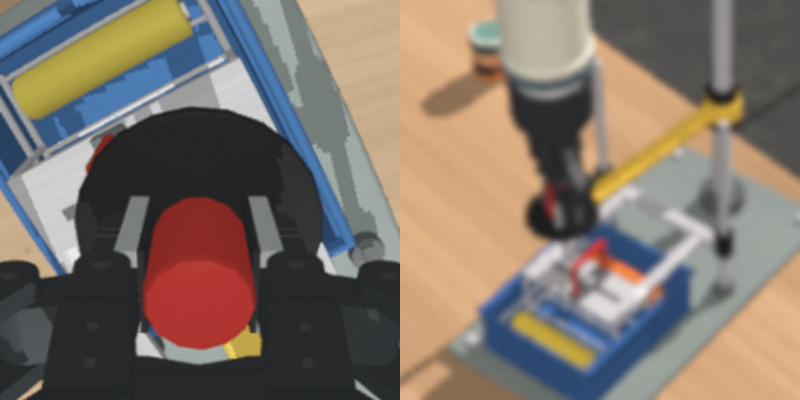

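Emit:
apply_moves --pt "0 0 0 -0.01 0 -0.006 1" --pt "0 0 0 -0.023 0 -0.012 1" --pt "0 0 0 -0.037 0 -0.018 1" --pt "0 0 0 -0.05 0 -0.024 1" --pt "0 0 0 -0.057 0 -0.027 1" --pt "0 0 0 -0.057 0 -0.027 1"

```text
t: 14.78
tool_pos: [0.4572, -0.0027, 0.1712]
ee_rot: [0.573, 0.418, -0.415, -0.57]
wrist_force: [0.8, -0.6, 11.7]
grip_width: 0.0239
```

Emit:
apply_moves --pt "0 0 0 -0.005 0 -0.0025 1" --pt "0 0 0 -0.009 0 -0.005 1" --pt "0 0 0 -0.009 0 -0.005 1"

```text
t: 15.15
tool_pos: [0.4574, -0.0046, 0.1712]
ee_rot: [0.572, 0.418, -0.415, -0.57]
wrist_force: [0.6, -0.0, 11.6]
grip_width: 0.0242
```

Emit:
apply_moves --pt "0 0 0 -0.005 0 -0.002 1" --pt "0 0 0 -0.009 0 -0.004 1" --pt "0 0 0 -0.009 0 -0.004 1"

```text
t: 15.52
tool_pos: [0.4577, -0.0066, 0.1712]
ee_rot: [0.572, 0.418, -0.415, -0.57]
wrist_force: [1.8, 0.4, 12.8]
grip_width: 0.0241
```

Emit:
apply_moves --pt "0 0 0 -0.005 0 -0.002 1" --pt "0 0 0 -0.009 0 -0.004 1" --pt "0 0 0 -0.009 0 -0.004 1"

```text
t: 15.9
tool_pos: [0.4579, -0.0085, 0.1712]
ee_rot: [0.572, 0.418, -0.415, -0.57]
wrist_force: [0.9, 1.1, 11.8]
grip_width: 0.024
```

Emit:
apply_moves --pt "0 0 0 -0.005 0 -0.002 1" --pt "0 0 0 -0.005 0 -0.002 1" --pt "0 0 0 -0.005 0 -0.002 1"

```text
t: 16.27
tool_pos: [0.4581, -0.0096, 0.1712]
ee_rot: [0.573, 0.418, -0.415, -0.57]
wrist_force: [1.3, 0.1, 12.8]
grip_width: 0.0242
```

Run:
```python
from h import *
for i in range(3): st(); optics.get_image("top")
```

```text
t 16.27 pos [ 0.4581 -0.0096  0.1712] R [[0.306, 0.006, -0.952], [0.952, 0.0, 0.306], [0.002, -1.0, -0.005]] F [ 1.29  0.09 12.79] w 0.0242
t 16.32 pos [ 0.4581 -0.0096  0.1712] R [[0.306, 0.006, -0.952], [0.952, 0.0, 0.306], [0.002, -1.0, -0.005]] F [ 1.15  0.17 12.16] w 0.0238
t 16.38 pos [ 0.4581 -0.0096  0.1712] R [[0.306, 0.005, -0.952], [0.952, 0.0, 0.306], [0.002, -1.0, -0.005]] F [ 1.8   0.12 11.56] w 0.0236
```

Emit:
apply_moves --pt "0 0 0 -0.005 0 -0.003 1" --pt "0 0 0 -0.005 0 -0.003 1"

```text
t: 16.68
tool_pos: [0.4583, -0.0108, 0.1712]
ee_rot: [0.572, 0.418, -0.415, -0.57]
wrist_force: [1.6, 0.7, 11.4]
grip_width: 0.024
```

Emit:
apply_moves --pt "0 0 0 -0.005 0 -0.003 1" --pt "0 0 0 -0.005 0 -0.003 1"

```text
t: 16.92
tool_pos: [0.4585, -0.0119, 0.1712]
ee_rot: [0.572, 0.418, -0.415, -0.57]
wrist_force: [1.1, 0.4, 13.0]
grip_width: 0.0239
```

Emit:
apply_moves --pt "0 0 0 -0.005 0 -0.003 1" --pt "0 0 0 -0.005 0 -0.003 1"

```text
t: 17.18
tool_pos: [0.4587, -0.013, 0.1711]
ee_rot: [0.572, 0.418, -0.415, -0.571]
wrist_force: [0.9, 0.2, 11.7]
grip_width: 0.0239
```

Emit:
apply_moves --pt "0 0 0 -0.005 0 -0.003 1" --pt "0 0 0 -0.005 0 -0.003 1"

```text
t: 17.42
tool_pos: [0.4589, -0.0139, 0.1711]
ee_rot: [0.572, 0.418, -0.415, -0.571]
wrist_force: [-0.3, 2.0, 12.5]
grip_width: 0.0235
```

Emit:
apply_moves --pt "0 0 0 -0.003 0 -0.001 1" --pt "0 0 0 -0.003 0 -0.001 1"

```text
t: 17.68
tool_pos: [0.4589, -0.0144, 0.1712]
ee_rot: [0.572, 0.418, -0.415, -0.571]
wrist_force: [1.1, 3.1, 11.9]
grip_width: 0.0237
```

Run:
```python
from h import *
for i in range(3): st(); optics.get_image("top")
p=optics.get_image("wrist");t=optics.get_image("scene")
c=np.hstack([cv2.resize(p["pixels"][130:370,160:400,::-1],(400,400),interpolation=2),cv2.resize(t["pixels"][190:280,200:290,::-1],(400,400),interpolation=2)])
cv2.imwrite("pics/c7.png",c)
```

```text
t 17.68 pos [ 0.4589 -0.0144  0.1712] R [[0.307, 0.005, -0.952], [0.952, 0.001, 0.307], [0.002, -1.0, -0.004]] F [ 1.14  3.12 11.88] w 0.0237
t 17.73 pos [ 0.4589 -0.0144  0.1711] R [[0.306, 0.005, -0.952], [0.952, 0.001, 0.306], [0.002, -1.0, -0.004]] F [ 0.52  2.26 12.25] w 0.0239
t 17.77 pos [ 0.4589 -0.0144  0.1712] R [[0.306, 0.005, -0.952], [0.952, 0.001, 0.306], [0.002, -1.0, -0.004]] F [ 1.31  2.52 13.15] w 0.0238
```

Emit:
apply_moves --pt "0 0 0 0.003 0 0.001 1" --pt "0 0 0 0.003 -0.012 0.001 1" --pt "0 0 0 0.003 -0.025 0.001 1" --pt "0 0 0 0.003 -0.04 0.001 1" --pt "0 0 0 0.003 -0.05 0.001 1" --pt "0 0 0 0.003 -0.05 0.001 1"

```text
t: 18.68
tool_pos: [0.4588, -0.0139, 0.1812]
ee_rot: [0.572, 0.418, -0.415, -0.571]
wrist_force: [0.3, 1.5, 11.9]
grip_width: 0.0239
```

Run:
```python
from h import *
for i in range(3): st(); optics.get_image("top")
```

```text
t 18.68 pos [ 0.4588 -0.0139  0.1812] R [[0.306, 0.005, -0.952], [0.952, 0.001, 0.306], [0.002, -1.0, -0.004]] F [ 0.34  1.5  11.92] w 0.0239
t 18.73 pos [ 0.4588 -0.0139  0.1812] R [[0.306, 0.005, -0.952], [0.952, 0.001, 0.306], [0.002, -1.0, -0.004]] F [ 1.26  1.56 11.91] w 0.024
t 18.77 pos [ 0.4589 -0.0139  0.1812] R [[0.306, 0.005, -0.952], [0.952, 0.001, 0.306], [0.002, -1.0, -0.004]] F [ 1.23  2.99 12.33] w 0.0238
```

Emit:
apply_moves --pt "0 0 0 0.001 -0.01 0 1" --pt "0 0 0 0.001 -0.02 0 1" --pt "0 0 0 0.001 -0.03 0 1" --pt "0 0 0 0.001 -0.03 0 1"

```text
t: 19.32
tool_pos: [0.4589, -0.0137, 0.1872]
ee_rot: [0.572, 0.418, -0.415, -0.571]
wrist_force: [1.2, 1.4, 11.6]
grip_width: 0.0238
```

Emit:
apply_moves --pt "0 0 0 0.001 -0.01 0 1" --pt "0 0 0 0.001 -0.02 0 1" --pt "0 0 0 0.001 -0.03 0 1" --pt "0 0 0 0.001 -0.03 0 1"

```text
t: 19.82
tool_pos: [0.4588, -0.0136, 0.1931]
ee_rot: [0.572, 0.418, -0.415, -0.571]
wrist_force: [0.2, 2.2, 11.6]
grip_width: 0.0241
```

Run:
```python
from h import *
for i in range(3): st(); optics.get_image("top")
```

```text
t 19.82 pos [ 0.4588 -0.0136  0.1931] R [[0.306, 0.005, -0.952], [0.952, 0.001, 0.306], [0.002, -1.0, -0.004]] F [ 0.21  2.2  11.57] w 0.0241
t 19.88 pos [ 0.4589 -0.0135  0.1931] R [[0.306, 0.005, -0.952], [0.952, 0.001, 0.306], [0.002, -1.0, -0.004]] F [-0.33  2.53 10.53] w 0.0241
t 19.93 pos [ 0.4588 -0.0136  0.1931] R [[0.306, 0.005, -0.952], [0.952, 0.001, 0.306], [0.002, -1.0, -0.004]] F [ 0.83  2.01 12.32] w 0.0242
```

Emit:
apply_moves --pt "0 0 0 0 -0.01 0 1" --pt "0 0 0 0 -0.02 0 1" --pt "0 0 0 0 -0.02 0 1"

```text
t: 20.35
tool_pos: [0.4588, -0.0135, 0.1971]
ee_rot: [0.572, 0.418, -0.415, -0.571]
wrist_force: [0.9, 1.6, 10.2]
grip_width: 0.0238
```

Run:
```python
from h import *
for i in range(3): st(); optics.get_image("top")
```

```text
t 20.35 pos [ 0.4588 -0.0135  0.1971] R [[0.306, 0.005, -0.952], [0.952, 0.001, 0.306], [0.002, -1.0, -0.004]] F [ 0.88  1.57 10.23] w 0.0238
t 20.4 pos [ 0.4589 -0.0136  0.1971] R [[0.306, 0.005, -0.952], [0.952, 0.001, 0.306], [0.002, -1.0, -0.004]] F [ 1.03  1.74 11.04] w 0.0239
t 20.45 pos [ 0.4588 -0.0135  0.1971] R [[0.306, 0.005, -0.952], [0.952, 0.001, 0.306], [0.002, -1.0, -0.004]] F [ 1.12  2.16 11.39] w 0.0239
```

Emit:
apply_moves --pt "0 0 0 0 -0.007 0 1" --pt "0 0 0 0 -0.015 0 1" --pt "0 0 0 0 -0.015 0 1"

```text
t: 20.88
tool_pos: [0.4589, -0.0135, 0.2001]
ee_rot: [0.572, 0.418, -0.415, -0.571]
wrist_force: [1.0, 2.0, 11.6]
grip_width: 0.0239
```

Run:
```python
from h import *
for i in range(3): st(); optics.get_image("top")
p=optics.get_image("wrist");t=optics.get_image("scene")
c=np.hstack([cv2.resize(p["pixels"][130:370,160:400,::-1],(400,400),interpolation=2),cv2.resize(t["pixels"][190:280,200:290,::-1],(400,400),interpolation=2)])
cv2.imwrite("pics/c8.png",c)
```

```text
t 20.88 pos [ 0.4589 -0.0135  0.2001] R [[0.306, 0.005, -0.952], [0.952, 0.001, 0.306], [0.002, -1.0, -0.004]] F [ 0.96  2.01 11.56] w 0.0239
t 20.93 pos [ 0.4589 -0.0135  0.2001] R [[0.306, 0.005, -0.952], [0.952, 0.001, 0.306], [0.002, -1.0, -0.004]] F [ 0.41  2.22 11.18] w 0.024
t 20.98 pos [ 0.4588 -0.0135  0.2   ] R [[0.306, 0.005, -0.952], [0.952, 0.001, 0.306], [0.002, -1.0, -0.004]] F [ 1.25  2.31 11.15] w 0.0238
```

View pics/c8.png

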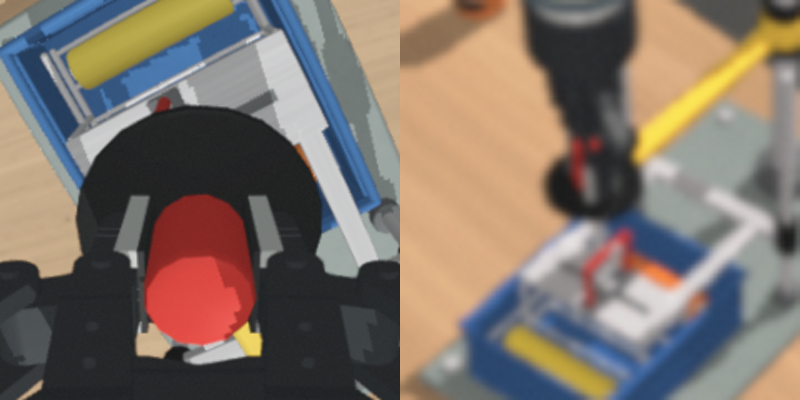

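Run:
```python
from h import *
s=st();p=optics.get_image("wrist");t=optics.get_image("scene")
psi=.165;ex=np.array([np.cos(psi),np.sin(psi)]);ey=np.array([-ex[1],ex[0]])
q=p["pixels"].astype(int);m=(q[...,0]>90)&(q[...,1]<70)&(q[...,2]<70);m[:,:235]=0;m[:,275:]=0;m[:180]=0;m[200:]=0
for v,u in np.argwhere(m):
    X=wz(p,s,(u,v),.12); d=X[:2]-s["tool_pos"][:2]; print((u,v),X,"rel TCP xw %.1f yw %.1f"%(d@ex*1e3,d@ey*1e3))
def proj(t,X):
    c=np.array(t["R"])@X+t["t"];u=t["mtx"]@c;return (u[:2]/u[2]).round(1)
tc=s["tool_pos"]
arm=.300-(.152-(tc[2]-.167))
for nm,X in dict(shanktop=np.r_[tc[:2],arm-.006],shankbot=np.r_[tc[:2],arm-.054],low=np.r_[tc[:2]-ey*.008,arm-.062],tip=np.r_[tc[:2]-ey*.0165,arm-.044],disc=np.r_[tc[:2],arm+.009],bar=np.array([.4598,-.0173,.12]),slot=np.array([.458,-.0158,.08])).items():
    print(nm,proj(t,X),((proj(t,X)-[200,190])*400/90+[400,0]).round())
for k in["hook_tip","hook_bowl","slot_middle","bridge_end"]:print(k,[(np.round(a["point"],1),a["score"]) for a in optics.spot_point(t,k)[:1]])
```

```text
t 21.12 pos [ 0.4589 -0.0135  0.2001] R [[0.306, 0.005, -0.952], [0.952, 0.001, 0.306], [0.002, -1.0, -0.004]] F [ 0.12  2.48 10.24] w 0.0242
(np.int64(257), np.int64(188)) [ 0.4301 -0.0173  0.12  ] rel TCP xw -29.0 yw 1.0
(np.int64(258), np.int64(188)) [ 0.4303 -0.0166  0.12  ] rel TCP xw -28.7 yw 1.7
(np.int64(259), np.int64(188)) [ 0.4305 -0.016   0.12  ] rel TCP xw -28.4 yw 2.2
(np.int64(256), np.int64(189)) [ 0.4305 -0.0181  0.12  ] rel TCP xw -28.7 yw 0.2
(np.int64(257), np.int64(189)) [ 0.4307 -0.0175  0.12  ] rel TCP xw -28.4 yw 0.7
(np.int64(258), np.int64(189)) [ 0.4309 -0.0169  0.12  ] rel TCP xw -28.1 yw 1.3
(np.int64(259), np.int64(189)) [ 0.4311 -0.0162  0.12  ] rel TCP xw -27.8 yw 1.9
(np.int64(260), np.int64(189)) [ 0.4313 -0.0156  0.12  ] rel TCP xw -27.5 yw 2.5
(np.int64(261), np.int64(189)) [ 0.4315 -0.015   0.12  ] rel TCP xw -27.2 yw 3.0
(np.int64(255), np.int64(190)) [ 0.4309 -0.0189  0.12  ] rel TCP xw -28.5 yw -0.7
(np.int64(256), np.int64(190)) [ 0.4311 -0.0183  0.12  ] rel TCP xw -28.2 yw -0.1
(np.int64(257), np.int64(190)) [ 0.4313 -0.0177  0.12  ] rel TCP 
[... 3130 characters left out ...]
.int64(195)) [ 0.4347 -0.0181  0.12  ] rel TCP xw -24.6 yw -0.5
(np.int64(259), np.int64(195)) [ 0.4349 -0.0175  0.12  ] rel TCP xw -24.3 yw 0.0
(np.int64(253), np.int64(196)) [ 0.4343 -0.0214  0.12  ] rel TCP xw -25.5 yw -3.7
(np.int64(254), np.int64(196)) [ 0.4345 -0.0208  0.12  ] rel TCP xw -25.2 yw -3.2
shanktop [243.1 232.6] [592. 189.]
shankbot [243.9 243.5] [595. 238.]
low [246.  246.4] [604. 251.]
tip [247.8 243.5] [612. 238.]
disc [242.8 229.1] [590. 174.]
bar [245.  245.5] [600. 247.]
slot [244.9 254.3] [600. 286.]
hook_tip [(array([246.5, 248.4]), 0.85)]
hook_bowl [(array([244.9, 249.4]), 0.75)]
slot_middle [(array([242.1, 250.8]), 0.73)]
bridge_end [(array([231. , 242.7]), 0.66)]
```

Emit:
apply_moves --pt "0 0 0 0 -0.007 0 1" --pt "0 0 0 0 -0.015 0 1" --pt "0 0 0 0 -0.015 0 1"

```text
t: 21.8
tool_pos: [0.4589, -0.0135, 0.2031]
ee_rot: [0.572, 0.418, -0.415, -0.571]
wrist_force: [0.6, 1.2, 10.6]
grip_width: 0.024
```

Emit:
apply_moves --pt "0 0 0 0 -0.007 0 1" --pt "0 0 0 0 -0.015 0 1" --pt "0 0 0 0 -0.015 0 1"

```text
t: 22.18
tool_pos: [0.4588, -0.0133, 0.2059]
ee_rot: [0.572, 0.418, -0.415, -0.571]
wrist_force: [2.3, 2.9, 9.7]
grip_width: 0.0241
```

Run:
```python
from h import *
for i in range(3): st(); optics.get_image("top")
```

```text
t 22.18 pos [ 0.4588 -0.0133  0.2059] R [[0.306, 0.004, -0.952], [0.952, 0.001, 0.306], [0.002, -1.0, -0.004]] F [2.27 2.85 9.72] w 0.0241
t 22.23 pos [ 0.4588 -0.0133  0.2059] R [[0.306, 0.004, -0.952], [0.952, 0.001, 0.306], [0.002, -1.0, -0.004]] F [1.99 4.08 9.4 ] w 0.0239
t 22.27 pos [ 0.4588 -0.0133  0.206 ] R [[0.306, 0.005, -0.952], [0.952, 0.001, 0.306], [0.002, -1.0, -0.004]] F [1.28 3.11 9.97] w 0.024
```

Emit:
apply_moves --pt "0 0 0 0.004 0 0.001 1" --pt "0 0 0 0.006 -0.005 0.002 1" --pt "0 0 0 0.006 -0.01 0.002 1" --pt "0 0 0 0.006 -0.01 0.002 1"

```text
t: 22.82
tool_pos: [0.4586, -0.0122, 0.2077]
ee_rot: [0.572, 0.418, -0.415, -0.571]
wrist_force: [4.9, 3.2, 4.2]
grip_width: 0.0238
```

Run:
```python
from h import *
for i in range(3): st(); optics.get_image("top")
```

```text
t 22.82 pos [ 0.4586 -0.0122  0.2077] R [[0.306, 0.004, -0.952], [0.952, 0.001, 0.306], [0.002, -1.0, -0.003]] F [4.89 3.24 4.18] w 0.0238
t 22.88 pos [ 0.4586 -0.0122  0.2076] R [[0.306, 0.004, -0.952], [0.952, 0.001, 0.306], [0.002, -1.0, -0.003]] F [4.28 2.94 4.23] w 0.024
t 22.93 pos [ 0.4586 -0.0122  0.2076] R [[0.306, 0.004, -0.952], [0.952, 0.001, 0.306], [0.002, -1.0, -0.003]] F [4.82 2.84 3.78] w 0.0239
```

Emit:
apply_moves --pt "0 0 0 0.003 -0.005 -0.001 1" --pt "0 0 0 0.004 -0.02 -0.002 1" --pt "0 0 0 0.004 -0.035 -0.002 1" --pt "0 0 0 0.004 -0.05 -0.002 1" --pt "0 0 0 0.004 -0.05 -0.002 1"

```text
t: 23.6
tool_pos: [0.4585, -0.0118, 0.2177]
ee_rot: [0.572, 0.417, -0.416, -0.571]
wrist_force: [5.8, 2.9, 3.6]
grip_width: 0.0239
```

Run:
```python
from h import *
for i in range(3): s=st(); p=optics.get_image("scene")
w=optics.get_image("wrist")
c=np.hstack([cv2.resize(w["pixels"][130:370,160:400,::-1],(400,400),interpolation=2),cv2.resize(p["pixels"][190:280,200:290,::-1],(400,400),interpolation=2)])
cv2.imwrite("pics/c9.png",c)
for k in["hook_tip","hook_bowl","slot_middle","bridge_end","hook"]:print(k,[(np.round(a["point"],1),a["score"]) for a in optics.spot_point(p,k)[:1]])
```

```text
t 23.6 pos [ 0.4585 -0.0118  0.2177] R [[0.306, 0.002, -0.952], [0.952, 0.0, 0.306], [0.001, -1.0, -0.002]] F [5.77 2.86 3.62] w 0.0239
t 23.65 pos [ 0.4585 -0.0118  0.2176] R [[0.306, 0.002, -0.952], [0.952, 0.0, 0.306], [0.001, -1.0, -0.002]] F [4.94 1.42 3.65] w 0.0236
t 23.7 pos [ 0.4585 -0.0118  0.2176] R [[0.306, 0.002, -0.952], [0.952, 0.0, 0.306], [0.001, -1.0, -0.002]] F [4.81 1.81 3.84] w 0.0238
hook_tip [(array([245.8, 241.8]), 0.87)]
hook_bowl [(array([247.9, 243.9]), 0.61)]
slot_middle []
bridge_end [(array([229.9, 241.7]), 0.98)]
hook [(array([289.1, 190.2]), 0.63)]
```

View pics/c9.png

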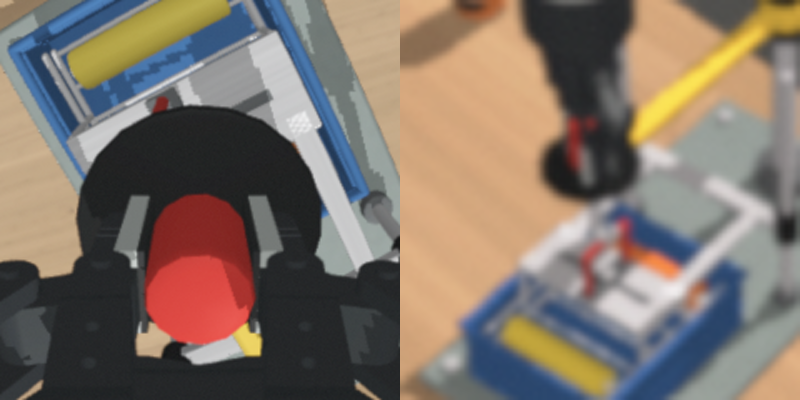

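Emit:
apply_moves --pt "0 0 0 0.001 -0.01 -0.003 1" --pt "0 0 0 0.002 -0.03 -0.005 1" --pt "0 0 0 0.002 -0.06 -0.005 1" --pt "0 0 0 0.002 -0.09 -0.005 1" --pt "0 0 0 0.002 -0.12 -0.005 1" --pt "0 0 0 0.002 -0.14 -0.005 1" --pt "0 0 0 0.002 -0.15 -0.005 1" --pt "0 0 0 0.002 -0.15 -0.005 1"

```text
t: 25.05
tool_pos: [0.4586, -0.0118, 0.2475]
ee_rot: [0.571, 0.417, -0.417, -0.571]
wrist_force: [4.5, 1.3, 3.1]
grip_width: 0.0239
```

Run:
```python
from h import *
for i in range(3): s=st(); p=optics.get_image("scene")
for k in["hook_tip","hook_bowl","slot_middle","bridge_end","hook"]:print(k,[(np.round(a["point"],1),a["score"]) for a in optics.spot_point(p,k)[:1]])
```

```text
t 25.05 pos [ 0.4586 -0.0118  0.2475] R [[0.306, 0.0, -0.952], [0.952, -0.0, 0.306], [0.0, -1.0, -0.0]] F [4.52 1.28 3.09] w 0.0239
t 25.1 pos [ 0.4586 -0.0118  0.2474] R [[0.306, 0.0, -0.952], [0.952, 0.0, 0.306], [0.0, -1.0, -0.0]] F [5.55 0.7  2.26] w 0.0242
t 25.15 pos [ 0.4586 -0.0118  0.2473] R [[0.306, 0.0, -0.952], [0.952, 0.0, 0.306], [0.0, -1.0, -0.0]] F [5.02 1.34 2.7 ] w 0.0242
hook_tip [(array([243.8, 235. ]), 0.87)]
hook_bowl []
slot_middle [(array([242. , 241.7]), 0.56)]
bridge_end [(array([233.2, 239.8]), 0.89)]
hook [(array([286.8, 182.4]), 0.72)]
```

Emit:
apply_moves --pt "0 0 0 0.001 -0.01 -0.003 1" --pt "0 0 0 0.002 -0.03 -0.007 1" --pt "0 0 0 0.002 -0.055 -0.008 1" --pt "0 0 0 0.002 -0.08 -0.008 1" --pt "0 0 0 0.002 -0.1 -0.008 1" --pt "0 0 0 0.002 -0.11 -0.008 1" --pt "0 0 0 0.002 -0.11 -0.008 1"

```text
t: 26.32
tool_pos: [0.459, -0.012, 0.2691]
ee_rot: [-0.571, -0.416, 0.417, 0.572]
wrist_force: [-6.7, -0.0, 0.6]
grip_width: 0.0239
```

Run:
```python
from h import *
for i in range(4): s=st(); p=optics.get_image("scene")
for k in["hook_tip","slot_middle","bridge_end","hook"]:print(k,[(np.round(a["point"],1),a["score"]) for a in optics.spot_point(p,k)[:1]])
```

```text
t 26.32 pos [ 0.459  -0.012   0.2691] R [[0.306, -0.003, -0.952], [0.952, -0.0, 0.306], [-0.001, -1.0, 0.002]] F [-6.67 -0.03  0.65] w 0.0239
t 26.38 pos [ 0.459  -0.0119  0.2691] R [[0.306, -0.003, -0.952], [0.952, -0.0, 0.306], [-0.001, -1.0, 0.002]] F [-5.92  0.56  0.88] w 0.0241
t 26.43 pos [ 0.459 -0.012  0.269] R [[0.306, -0.003, -0.952], [0.952, -0.0, 0.306], [-0.001, -1.0, 0.002]] F [-5.19  0.34  1.16] w 0.0238
t 26.48 pos [ 0.459 -0.012  0.269] R [[0.306, -0.003, -0.952], [0.952, -0.0, 0.306], [-0.001, -1.0, 0.002]] F [-4.66  0.    0.77] w 0.0241
hook_tip []
slot_middle [(array([242.7, 237.2]), 0.66)]
bridge_end [(array([232.8, 232. ]), 0.94)]
hook [(array([286. , 179.1]), 0.63)]
```

Emit:
apply_moves --pt "0 0 0 0 -0.01 0.002 1" --pt "0 0 0 0 -0.025 0.004 1" --pt "0 0 0 0 -0.035 0.004 1" --pt "0 0 0 0 -0.04 0.004 1" --pt "0 0 0 0 -0.04 0.004 1"

```text
t: 27.35
tool_pos: [0.459, -0.0118, 0.2774]
ee_rot: [-0.571, -0.416, 0.417, 0.571]
wrist_force: [-5.0, -0.9, 0.4]
grip_width: 0.0241
```

Run:
```python
from h import *
for i in range(4): s=st(); p=optics.get_image("scene")
for k in["hook_tip","slot_middle","bridge_end","hook"]:print(k,[(np.round(a["point"],1),a["score"]) for a in optics.spot_point(p,k)[:1]])
```

```text
t 27.35 pos [ 0.459  -0.0118  0.2774] R [[0.306, -0.001, -0.952], [0.952, -0.0, 0.306], [-0.0, -1.0, 0.001]] F [-4.98 -0.89  0.42] w 0.0241
t 27.4 pos [ 0.459  -0.0118  0.2774] R [[0.306, -0.001, -0.952], [0.952, -0.0, 0.306], [-0.0, -1.0, 0.001]] F [-5.24  0.15  1.17] w 0.0236
t 27.45 pos [ 0.459  -0.0117  0.2773] R [[0.306, -0.001, -0.952], [0.952, -0.0, 0.306], [-0.0, -1.0, 0.001]] F [-5.82 -0.06  0.8 ] w 0.0236
t 27.5 pos [ 0.459  -0.0117  0.2774] R [[0.306, -0.001, -0.952], [0.952, -0.0, 0.306], [-0.0, -1.0, 0.001]] F [-6.21  0.03  0.95] w 0.0237
hook_tip [(array([244. , 226.2]), 0.87)]
slot_middle [(array([243.7, 234.4]), 0.66)]
bridge_end [(array([229.7, 230.1]), 0.89)]
hook [(array([287.3, 177.7]), 0.9)]
```

Emit:
apply_moves --pt "0 0 0 0 0 0.003 1" --pt "0 0 0 0 0 0.006 1" --pt "0 0 0 0 -0.01 0.006 1" --pt "0 0 0 0 -0.02 0.006 1" --pt "0 0 0 0 -0.03 0.006 1" --pt "0 0 0 0 -0.03 0.006 1"

```text
t: 28.5
tool_pos: [0.4588, -0.0113, 0.2837]
ee_rot: [0.572, 0.417, -0.416, -0.571]
wrist_force: [-0.2, 0.3, 0.5]
grip_width: 0.0235
```

Run:
```python
from h import *
for i in range(4): s=st(); p=optics.get_image("scene")
```

```text
t 28.5 pos [ 0.4588 -0.0113  0.2837] R [[0.306, 0.001, -0.952], [0.952, 0.0, 0.306], [0.0, -1.0, -0.001]] F [-0.23  0.32  0.45] w 0.0235
t 28.55 pos [ 0.4588 -0.0113  0.2836] R [[0.306, 0.001, -0.952], [0.952, 0.0, 0.306], [0.0, -1.0, -0.001]] F [ 0.81 -0.58 -0.49] w 0.0242
t 28.6 pos [ 0.4587 -0.0113  0.2835] R [[0.306, 0.001, -0.952], [0.952, 0.0, 0.306], [0.0, -1.0, -0.001]] F [ 0.69 -0.95  0.27] w 0.024
t 28.65 pos [ 0.4587 -0.0113  0.2835] R [[0.306, 0.001, -0.952], [0.952, 0.0, 0.306], [0.0, -1.0, -0.001]] F [2.57 0.   0.11] w 0.0239
```

Emit:
apply_moves --pt "0 0 0 0 0 0 0.6" --pt "0 0 0 0 0 0 0.45" --pt "0 0 0 0 0 0 0.35" --pt "0 0 0 0 0 0 0.2" --pt "0 0 0 0 0 0 0" --pt "0 0 0 0 0 0 -0.3" --pt "0 0 0 0 0 0 -0.7" --pt "0 0 0 0 0 0 -1" --pt "0 0 0 0 0 0 -1" --grip_force 20

```text
t: 29.82
tool_pos: [0.4583, -0.0113, 0.2833]
ee_rot: [-0.571, -0.417, 0.417, 0.571]
wrist_force: [0.5, -0.2, 0.3]
grip_width: 0.0852
```

Run:
```python
from h import *
for i in range(2): s=st(); p=optics.get_image("scene")
w=optics.get_image("wrist")
for k in["hook_tip","slot_middle","bridge_end","hook"]:print(k,[(np.round(a["point"],1),a["score"]) for a in optics.spot_point(p,k)[:1]])
c=np.hstack([cv2.resize(w["pixels"][130:370,160:400,::-1],(400,400),interpolation=2),cv2.resize(p["pixels"][160:280,200:320,::-1],(400,400),interpolation=2)])
cv2.imwrite("pics/c10.png",c)
q=w["pixels"].astype(int);m=(q[...,0]>110)&(q[...,1]<70)&(q[...,2]<70);m[:,:235]=0;m[:,330:]=0;print(np.argwhere(m).mean(0),np.argwhere(m).min(0),np.argwhere(m).max(0))
```

```text
t 29.82 pos [ 0.4583 -0.0113  0.2833] R [[0.306, -0.0, -0.952], [0.952, -0.0, 0.306], [-0.0, -1.0, 0.0]] F [ 0.53 -0.15  0.26] w 0.0852
t 29.88 pos [ 0.4583 -0.0113  0.2833] R [[0.306, -0.0, -0.952], [0.952, -0.0, 0.306], [-0.0, -1.0, 0.0]] F [ 1.35 -0.29  0.24] w 0.0853
hook_tip [(array([241.8, 227.1]), 0.7)]
slot_middle []
bridge_end [(array([229.7, 225.2]), 0.9)]
hook [(array([287. , 174.7]), 0.91)]
[283.66490985 276.08543689] [193 247] [329 312]
```

Released without a jump. Now I retract straight up, then look.

Emit:
apply_moves --pt "0 0 0 0 -0.03 0 -1" --pt "0 0 0 0 -0.1 0 -1" --pt "0 0 0 0 -0.2 0 -1" --pt "0 0 0 0 -0.32 0 -1" --pt "0 0 0 0 -0.46 0 -1" --pt "0 0 0 0 -0.55 0 -1" --pt "0 0 0 0 -0.6 0 -1" --pt "0 0 0 0 -0.6 0 -1"

```text
t: 31.18
tool_pos: [0.4585, -0.0113, 0.4041]
ee_rot: [0.572, 0.417, -0.416, -0.571]
wrist_force: [0.0, -0.3, -0.6]
grip_width: 0.0855
```

Emit:
apply_moves --pt "0 0 0 0.2 0 0.1 -1" --pt "0 0 0 0.5 0 0.2 -1" --pt "0 0 0 0.8 0 0.3 -1" --pt "0 0 0 1 0 0.4 -1" --pt "0 0 0 1 0 0.4 -1" --pt "0 0 0 1 0 0.4 -1" --pt "0 0 0 1 0 0.4 -1"

```text
t: 32.05
tool_pos: [0.4434, 0.2025, 0.4031]
ee_rot: [0.572, 0.416, -0.416, -0.572]
wrist_force: [0.4, 0.2, -0.2]
grip_width: 0.0854
```

Run:
```python
from h import *
st();R0=None
P={n:optics.get_image(n) for n in("scene","top")}
for k in["knob","hook","hook_tip","slot_middle","bridge_end","tester_pot_1","tin_small_1"]:
    r=[optics.spot_point(P[n],k)[:2] for n in P];print(k,[[(np.round(a["point"],1).tolist(),round(a["score"],2)) for a in x] for x in r])
    if all(r): x,e=tri([ray(P[n],y[0]["point"]) for n,y in zip(P,r)]);print("   ",x.round(4),e)
c=np.hstack([cv2.resize(P["scene"]["pixels"][130:330,150:350,::-1],(400,400),interpolation=2),cv2.resize(P["top"]["pixels"][130:330,180:380,::-1],(400,400),interpolation=2)])
cv2.imwrite("pics/c11.png",c)
```

```text
t 32.05 pos [0.4434 0.2025 0.4031] R [[0.307, -0.0, -0.952], [0.952, -0.001, 0.307], [-0.001, -1.0, 0.0]] F [ 0.38  0.16 -0.23] w 0.0854
knob [[([243.5, 204.6], 0.6)], [([283.7, 251.2], 0.86)]]
    [ 0.4644 -0.0115  0.2853] [4.2, 4.2]
hook [[([285.8, 174.6], 0.72), ([287.2, 166.3], 0.54)], [([268.0, 159.8], 0.73)]]
    [0.6803 0.0259 0.2574] [2.7, 2.7]
hook_tip [[([244.5, 229.2], 0.93)], []]
slot_middle [[([243.8, 234.5], 0.8), ([285.9, 163.3], 0.18)], [([282.5, 247.1], 0.59)]]
    [ 0.4654 -0.0074  0.1577] [0.3, 0.3]
bridge_end [[([229.3, 227.4], 0.63), ([245.2, 227.4], 0.2)], [([261.6, 254.0], 0.95), ([280.3, 245.6], 0.3)]]
    [0.4498 0.0466 0.1606] [1.7, 1.7]
tester_pot_1 [[([357.2, 299.4], 0.67), ([217.9, 193.5], 0.5)], [([153.9, 184.5], 0.58), ([392.6, 184.5], 0.57)]]
    [ 0.7812  0.1336 -0.3233] [322.9, 322.9]
tin_small_1 [[([328.1, 334.8], 0.96)], [([402.3, 237.9], 0.85)]]
    [ 0.4783 -0.363  -0.0111] [1.2, 1.2]
```

View pics/c11.png

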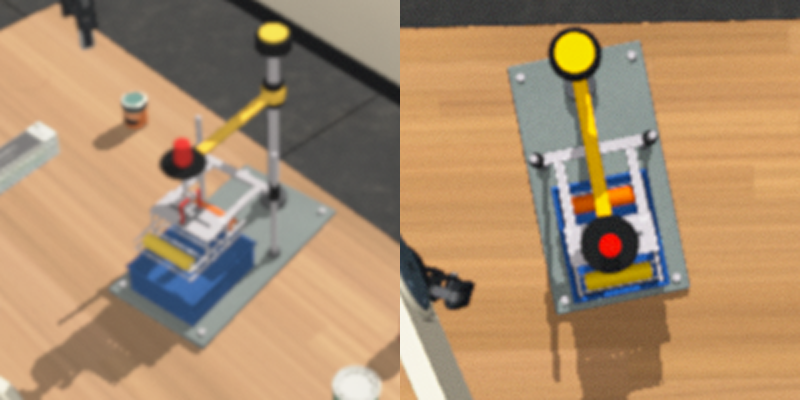

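```bash
python3 -c "
from cell import finish_job
print(finish_job())"
```

```text
the job is handed in; nothing more can be done
None
```

The drip basket is hanging on the sprung hook, clear of the blue tub, and I handed the job in at about 32 s. I took the red knob, pulled the hook down to its bottom stop, eased back 5 mm and swung it right until the shank touched the loop. I then let it up in small steps and let go only when the vertical force had fallen to about 0 N.

**Last checks:**
- **Lift:** the bridge plate is about 160 mm up instead of 80 mm, so the basket is lifted roughly 80 mm. It stayed there through the release and retreat, and the last picture shows it hanging over the tub.
- **Forces:** sideways force on the loop stayed around 2 to 4 N. The highest force I read was 17.5 N, at the bottom stop. The arm is now well away and reads about 0 N.
- **Pots and tin:** these were never approached, and the networks find them within 3 pixels of where they started. The pots' combined position came out meaningless because the two cameras paired different pots.

**What disagreed:**
- **Knob slip:** it slid about 8 to 9 mm in the grip on the way down until the fingertips bore on the disc, so I set the depth by feeling the stop.
- **Loading:** by my estimate the hook took the basket's weight about 10 mm higher than the listed seating height. I did not resolve that difference.
- **Radial force:** a push of about 5 to 7 N along the hook arm came and went during the lift. I relieved it before letting go.

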